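Probe the electrolyser and fuel-cell contacts

ROBOT

A 6-joint arm with a two-finger parallel gripper is mounted at the origin on the work surface. World frame = base frame: x ahead of the robot, y to its left, z up, the work surface at z = 0. Lengths are in m, angles in rad, forces in N, time in s.
With the tool pointing down it reaches from about 0.3 to 0.95 m from the base axis. Payload 3.1 kg.
Tool frame: the origin (TCP) lies at the very end of the fingers, on their centre line; the grasp point (between the pads) lies 19 mm behind it (pinch_z is the distance from the TCP to the grasp point, in m); x points along the fingers, y is the direction in which the jaws open and shut, and the axes are right-handed (so a half turn about x gives the same grasp; the last joint's range is limited). The gripper opens to 85 mm and grips with 20 to 120 N. Pads are 22 mm wide; open, the fingers measure 114 mm over their backs; the gripper's body (76 mm by 85 mm) begins 54 mm behind the grasp point. The pads swing forward as they close: fully open they stand 13 mm farther back than shut.
Start: joints at [-1.337, 0.308, 1.634, -0, 1.2, -0.07], TCP at [0.187, -0.596, 0.231] pointing down, gripper open.
Joint ranges: [-3.06, 3.06], [-0.79, 1.96], [0.05, 2.63], [-1.19, 4.34], [0.05, 2.64], [-2.94, 2.94]. Speed limits (rad/s): [2.79, 2.79, 3.14, 3.14, 3.14, 3.14].

INTERFACE

Orientations are given as a 3x3 rotation matrix whose columns are the frame's x, y, z axes.
In Python, from cell import * gives the robot as it stands. The module is installed in compiled form; this text tells all that it offers.
- The arm moves only by the tool play_rows, never from a script. Its argument "plan" is a list of rows, each a list of 3 entries, a list of its own where there are three numbers: the shift along the tool's x, y, z in cm, then the turn, a rotation vector about the tool's x, y, z in rad, then the opening, from 0 (shut) to 1 (fully open). In form: [[[tx, ty, tz], [rx, ry, rz], hand], ...]. A call has 1 to 8 rows; each row shifts and turns the pose as measured when the row begins, along the tool's axes as they then stand; what a row does not reach is not made up. A row lasts 1/10 s, in which the tool goes at most 50 mm and 8.59 degrees, less where a joint would pass 70% of its speed; a pose out of reach is approached as far as the arm can. A call is refused whole if a number of a shift passes 5 or a number of a turn 0.15, either way. A call with a gripper value outside its range is refused whole. The fingers move at their own pace and stop on an object; "newtons" is the grip in N (left out, the last holds). Time passes only in rows, so rows that do not move let the fingers close. It gives the time, the measured TCP pose, the force and the opening at its end, in the units of the state.
- observe(): the state, without advancing time (a new reading comes with each control period).
- get_image(name): name is "scene" or "top"; returns a dict with "image" (384x512x3 uint8, red, green, blue), "fx", "fy", "cx", "cy" (pixels), "extrinsics" (4x4, takes a point from camera to world coordinates). Camera axes: x right, y down, z forward; pixel columns grow to the right and rows downward; lengths in m; the calibration is good to about 2 mm. A picture is of the moment at which its call begins. There is no depth.
- close_job(): hands the job in, once; it reports no verdict.
Trained networks look in the newest picture that a camera, given by its name, has taken for a name from the list of things; names that differ only in an ending like _2 or _b are one class to them, and where a whole thing is asked for, a point or a joint stands for the part that bears it (a point fixed in the world has none). Each returns a list of dicts, best first, with "conf" (0 to 1); they miss things now and then, are a little off and sometimes report something else, mostly with a low value. They report only what shows in the picture. A call takes as long as a camera call. They do not tell look-alikes from the thing itself.
- silhouettes(camera, target): "region" (384x512 bool, what is visible of it).
- mark_of(camera, target): "centre" ([x, y, z] in m, in world coordinates, good to about 4 mm: a listed point, or the origin of a listed thing).
The state is a dict: "time": time; "qpos": joint angles; "qvel": joint speeds; "joint_torque": joint torques, N m; "tool_pos": TCP position; "orientation": TCP orientation; "wrist_force": force on the tool from outside, world axes, zero at the start; "wrist_torque": the same for the moment, N m; "grip_width": finger opening in m.
Only numpy, scipy, OpenCV 4.12 (cv2) and the standard library are available. Lean on these libraries where they do the work, as an engineer would, in place of code of your own. Each camera call takes 0.05 s, during which the arm holds its last target. There are 200 camera calls.

TASK

Check the hydrogen bench with the pen-shaped tester: lift it out of its stand, press its sprung tip gently onto the round brass stud of the electrolyser, then onto the sloping brass stud of the fuel cell under the glass tube, holding each touch for about half a second. Then hang the tester upright in its stand again, fully down on its flange, and let go. Do not strike the glass tube, and leave everything else on the bench where it is.

Things in the scene. Friction and masses are not known exactly. Their poses are not given: they have to be found in the camera images.
- probe_grip (a point): Middle of the tester's handle: grey, 20 x 20 mm square, 90 mm long (45 mm either way from here). z runs along the pen from tip to back end; x and y are square to the handle's sides. The tip is 125 mm from here, straight down the pen; the underside of its black round flange (34 mm across, 5 mm thick) 50 mm.
- probe: The whole tester, loose, 0.1 kg, 170 mm long, standing tip down in its stand; origin at its tip, z along the pen to its back end. Below the flange a round shank 14 mm across for 49 mm narrows to a 9 mm nose, from which a steel tip 6 mm across stands out 14 mm.
- plunger (a joint): How far the sprung tip is pushed in along the pen: 0 fully out, 0.008 m fully in; the spring takes 0.4 N per mm (3.2 N fully in). A touch counts when it is in by over 1 mm with the tip on the stud; 3 to 5 mm is a good press.
- holder_hole (a point): Centre of the mouth of the hole in the fixed stand, z up, 90 mm above the table. 100 mm square base, two aluminium sides, a 76 x 76 x 12 mm grey top plate with one through hole 23 mm across. The tester hangs in it, flange on the plate, so the middle of its handle is 50 mm above this point, its tip 15 mm above the table.
- point_e (a point): Centre of the top of the electrolyser's stud, a level brass disc 18 mm across, 50 mm above the table, z up, x to the electrolyser's back; nothing above it. The clear tank begins 42 mm behind it (77 mm high), two upright glass tubes (188 mm high) 66 mm behind. Fixed; the white base reaches 45 mm in front, 75 mm to each side.
- stud_e: The electrolyser's brass stud on its grey 34 mm square block; origin at the centre of its top face.
- point_f (a point): Centre of the face of the fuel cell's brass stud, 18 mm across, 50 mm above the table. This frame is level, z up, x to the fuel cell's back, away from the robot. A level glass tube runs straight above, so the tester must come in with its back end leaning to -x of this frame, 35 to 45 degrees from vertical; along that line the way is free.
- stud_f: The fuel cell's stud; origin at the centre of its face, z square to the face, which slopes 30 degrees down to the front. All fixed: the dark base reaches 50 mm in front of the stud, 85 mm to -y, 105 mm to +y; a plate stack 73 mm high stands 24 to 96 mm to +y, from 27 mm behind; a thin rod 444 mm high 98 mm behind, 55 mm to -y.
- tube: Glass drying tube, fixed, 43 mm across at its stoppers and clamp, 40 mm elsewhere, 190 mm long along its y axis; origin at its middle, which is 6 mm behind and 80 mm above the centre of the fuel cell's stud.
- beaker: Empty glass beaker, 68 mm across, 90 mm high, a bystander; origin at the centre of its underside.
- battery: Block battery 26 x 17 x 48 mm, a bystander; origin under its centre.
- stopwatch: Flat black stopwatch 60 mm across, 15 mm thick, a bystander; origin under its centre.
- dish: Low glass dish 84 mm across, 18 mm high, a bystander; origin under its centre.
Things that resemble listed ones, but are neither listed nor needed, are in the scene too. Leave any blue or purple look-alike of the part that bears holder_hole alone.

How it is judged:
On the way, in this order (a step that is already met when the one before it is completed fails the run):
1. the tester's tip is pressed on the electrolyser's stud (sprung in by over 1 mm) for 0.3 s (contact force between probe and stud_e above 0.3 N and value of joint plunger above 0.001 m), for 0.3 s.
2. then the tip is pressed on the fuel cell's sloping stud in the same way for 0.3 s (contact force between probe and stud_f above 0.3 N and value of joint plunger above 0.001 m), for 0.3 s.
3. then the tester hangs in its stand again (horizontal distance between probe_grip and holder_hole below 0.008 m and z of probe_grip in the frame of holder_hole between 0.045 and 0.054 m and angle between probe_grip's own z axis and vertical below 0.08 rad and linear speed of probe below 0.02 m/s), for 0.2 s.
At the end, for the whole second after the job is handed in: The tester hangs at rest in its stand, released: the middle of its handle within 8 mm sideways of the hole's axis and 45 to 54 mm above the hole's mouth, upright within 0.08 rad (all of step 3); the robot touches nothing.
It fails at once if the tester is pressed on a stud with over 12 N (contact force between probe and stud_e above 12 N or contact force between probe and stud_f above 12 N).
It fails at once if the glass tube is struck (over 3 N) (contact force between tube and anything else above 3 N).
It fails at once if a bystander is moved by over 30 mm (distance of any of beaker, battery, stopwatch, dish from where it was at the start of the episode above 0.03 m).
It also fails if it takes over 61 s, if anything falls off the work surface, if the arm or the gripper's body presses on something with over 40 N, if the wrist force passes 120 N, or if a joint passes its speed limit or range.

## Working session

There is one attempt and no reset: what is moved stays moved. The work goes in short steps, Python scripts to look and compute and a tool call to move; the robot and the scene stay as the last step left them, time stands still between calls to the robot, and variables do not carry over. Pictures are saved under pics/ and viewed, about 8 in all and at most 12, crops included, and the job is handed in when it is done.

Besides the shell and the picture viewer there is one more tool, called after "Emit:" as name(argument=value, ...) on one line, values as JSON. play_rows: Moves the arm, as the interface text tells. Its arguments: {"type":"object","properties":{"plan":{"type":"array","items":{"type":"array"}},"newtons":{"type":"number"}},"required":["plan"]}

```bash
mkdir -p pics; cat > h.py <<'E'
from cell import *
import numpy as np, cv2
def shot(cam,fn,crop=None,scale=1):
    d=get_image(cam); im=d["image"][:,:,::-1]
    if crop: x0,y0,x1,y1=crop; im=im[y0:y1,x0:x1]
    cv2.imwrite(fn,cv2.resize(im,None,fx=scale,fy=scale,interpolation=cv2.INTER_CUBIC)); return d
def proj(d,p):
    E=np.array(d["extrinsics"]);c=E[:3,:3].T@(np.array(p)-E[:3,3]);return np.array([d["fx"]*c[0]/c[2]+d["cx"],d["fy"]*c[1]/c[2]+d["cy"]])
def ray(d,u,v,z):
    E=np.array(d["extrinsics"]);r=E[:3,:3]@np.array([(u-d["cx"])/d["fx"],(v-d["cy"])/d["fy"],1]);t=(z-E[2,3])/r[2];return E[:3,3]+t*r
E
python3 - <<'E'
from h import *
np.set_printoptions(precision=4,suppress=True)
for c in("scene","top"):
    d=shot(c,f"pics/{c}0.png",scale=1.5); print(c,np.array(d["extrinsics"])[:3].round(3).tolist(),d["fx"])
    for t in("probe_grip","probe","holder_hole","point_e","point_f","stud_f","tube","beaker","battery","stopwatch","dish"):
        for m in mark_of(c,t): print(t,np.array(m["centre"]),round(m["conf"],2),proj(d,m["centre"]).round())
s=observe();print(s["time"],s["tool_pos"],s["orientation"],s["grip_width"])
E
```

```text
scene [[0.843, 0.435, -0.318, 0.795], [0.539, -0.674, 0.505, -0.453], [0.005, -0.597, -0.802, 0.823]] 377.1635022021139
probe_grip [ 0.4737 -0.0004  0.1368] 0.77 [245. 173.]
holder_hole [ 0.3391 -0.3507  0.0891] 0.91 [ 98. 270.]
holder_hole [ 0.4692 -0.004   0.0907] 0.73 [243. 185.]
holder_hole [0.3095 0.3376 0.0917] 0.6 [263.  86.]
point_e [0.5887 0.2611 0.0501] 0.83 [333. 148.]
point_e [ 0.5947 -0.2451  0.0533] 0.72 [229. 299.]
point_f [0.5887 0.2611 0.0501] 0.83 [333. 148.]
point_f [ 0.5947 -0.2451  0.0533] 0.72 [229. 299.]
stud_f [0.5926 0.2623 0.0471] 0.46 [334. 149.]
stud_f [ 0.4757 -0.0027  0.1378] 0.18 [245. 173.]
beaker [0.6753 0.0019 0.0011] 0.66 [315. 241.]
battery [ 0.5866 -0.0067 -0.0027] 0.55 [282. 228.]
stopwatch [0.3287 0.1874 0.0001] 0.59 [241. 140.]
dish [ 0.3615 -0.207  -0.0005] 0.59 [161. 244.]
top [[-0.008, -0.997, 0.075, 0.414], [-1.0, 0.006, -0.021, 0.005], [0.02, -0.075, -0.997, 1.303]] 429.78314331067656
probe [ 0.4787 -0.0001  0.0125] 0.48 [251. 197.]
holder_hole [ 0.4721 -0.0047  0.0878] 0.9 [253. 197.]
holder_hole [0.3067 0.3329 0.0867] 0.76 [132. 258.]
holder_hole [ 0.5905 -0.0046  0.0053] 0.66 [253. 160.]
point_e [0.5872 0.2599 0.0553] 0.84 [162. 159.]
point_e [ 0.5968 -0.2411  0.0516] 0.77 [333. 155.]
point_f [0.5872 0.2599 0.0553] 0.84 [162. 159.]
point_f [ 0.5968 -0.2411  0.0516] 0.77 [333. 155.]
stud_f [0.584  0.261  0.0483] 0.51 [162. 161.]
tube [ 0.5977 -0.2434  0.1334] 0.56 [339. 151.]
beaker [ 0.6783  0.007  -0.0032] 0.58 [249. 132.]
battery [ 0.5891 -0.0064  0.0026] 0.56 [253. 160.]
stopwatch [ 0.3337  0.1855 -0.0013] 0.72 [190. 245.]
dish [ 0.3604 -0.2073  0.001 ] 0.64 [320. 235.]
1.2 [ 0.187  -0.5964  0.2313] [[-0.      0.2992 -0.9542]
 [ 0.     -0.9542 -0.2992]
 [-1.     -0.      0.    ]] 0.08524123712122302
```

View pics/scene0.png

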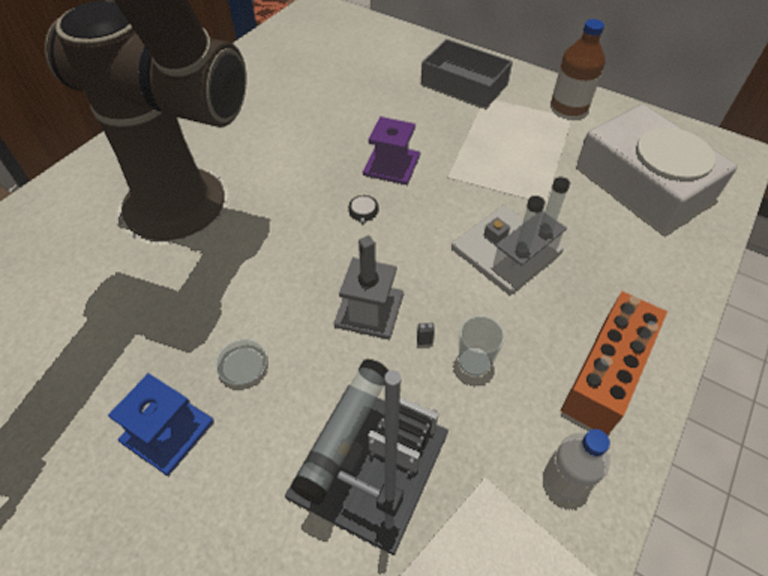

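View pics/top0.png

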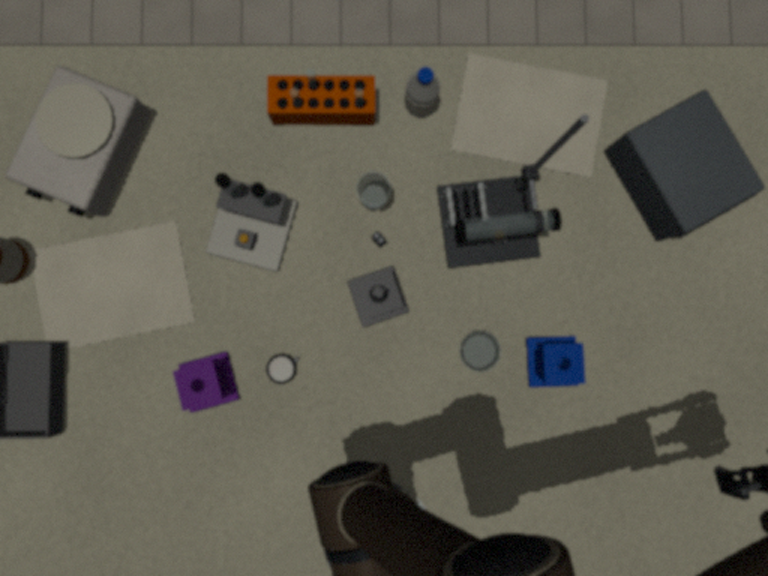

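The scene picture shows the grey stand with the tester at (367,290)/1.5, the blue stand at (150,410)/1.5 and the purple one at (392,145)/1.5. The tester's stand is the grey one. The electrolyser is at (497,228)/1.5, and the fuel cell lies under the tube at (345,430)/1.5. The top picture agrees: grey stand (378,294)/1.5, purple (205,382)/1.5, blue (555,362)/1.5. Holder candidates by pixel (top): grey (253,197) is the one I want; purple (132,258), blue (370,241) and battery (253,160, a false hit) are not.

```bash
python3 - <<'E'
from h import *
def yawR(a): a=np.radians(a);return np.array([[np.cos(a),-np.sin(a),0],[np.sin(a),np.cos(a),0],[0,0,1]])
out=[]
for c,cr in(("scene",[(215,140,285,230),(180,230,310,370)]),("top",[(222,170,286,222),(285,110,380,182)])):
    d=get_image(c); im=d["image"][:,:,::-1]
    for k,(x0,y0,x1,y1) in enumerate(cr):
        S=min(400/(x1-x0),300/(y1-y0)); cp=cv2.resize(im[y0:y1,x0:x1],None,fx=S,fy=S,interpolation=cv2.INTER_CUBIC)
        P=lambda p:tuple(int(v) for v in ((proj(d,p)-[x0,y0]+.5)*S))
        def poly(o,R,pts,col): cv2.polylines(cp,[np.array([P(np.array(o)+R@np.array(p)) for p in pts],np.int32)],True,col,1)
        sq=lambda a,z:[(a,a,z),(-a,a,z),(-a,-a,z),(a,-a,z)]
        if k==0:
            o=(.471,-.004,0);R=yawR(17)
            poly(o,R,sq(.038,.09),(0,255,0));poly(o,R,sq(.01,.185),(0,0,255));poly(o,R,sq(.05,.0),(0,255,255))
        else:
            o=(.594,-.243,0);R=yawR(6)
            poly(o,R,[(-.05,-.085,.012),(-.05,.105,.012),(.1,.105,.012),(.1,-.085,.012)],(0,255,0))
            poly(o,R,[(.006,-.095,.13),(.006,.095,.13)],(0,0,255))
            poly(o,R,[(.098,-.055,0),(.098,-.055,.444)],(0,255,255)); cv2.circle(cp,P(np.array(o)+[0,0,.05]),4,(255,0,255),1)
            poly(o,R,[(.027,.024,.073),(.027,.096,.073)],(255,0,0))
        t=np.zeros((300,400,3),np.uint8);t[:cp.shape[0],:cp.shape[1]]=cp[:300,:400];out.append(t)
cv2.imwrite("pics/ov.png",np.vstack([np.hstack(out[:2]),np.hstack(out[2:])]))
for c in("scene","top"):
  for t in("probe_grip","holder_hole","probe"):
    for r in silhouettes(c,t):
      g=r["region"].astype(np.uint8);ys,xs=np.nonzero(g)
      print(c,t,round(r["conf"],2),len(xs),xs.mean().round(),ys.mean().round(),cv2.minAreaRect(np.c_[xs,ys].astype(np.int32)))
E
```

```text
scene probe_grip 0.53 373 245.0 174.0 ((245.5, 173.5), (33.0, 13.0), 90.0)
scene holder_hole 0.96 1629 246.0 201.0 ((246.40585327148438, 197.82229614257812), (41.923133850097656, 49.030494689941406), 11.888657569885254)
scene holder_hole 0.95 2557 106.0 281.0 ((104.7259750366211, 281.3198547363281), (58.081573486328125, 49.71745681762695), 37.405357360839844)
scene holder_hole 0.55 1178 261.0 100.0 ((262.2500305175781, 99.25), (34.506813049316406, 42.00214385986328), 8.130102157592773)
scene probe 0.6 337 245.0 174.0 ((244.08462524414062, 173.67694091796875), (33.11727523803711, 12.899612426757812), 82.87498474121094)
top holder_hole 0.77 1055 251.0 197.0 ((251.45001220703125, 197.35000610351562), (33.83636474609375, 34.78504943847656), 71.56504821777344)
top holder_hole 0.71 1331 137.0 254.0 ((136.558837890625, 254.2353057861328), (35.16766357421875, 39.775840759277344), 75.96376037597656)
top holder_hole 0.6 1258 370.0 241.0 ((370.0, 240.5), (33.0, 38.0), 90.0)
top probe 0.62 113 252.0 196.0 ((251.75, 195.74998474121094), (10.60660171508789, 11.31370735168457), 45.0)
```

View pics/ov.png

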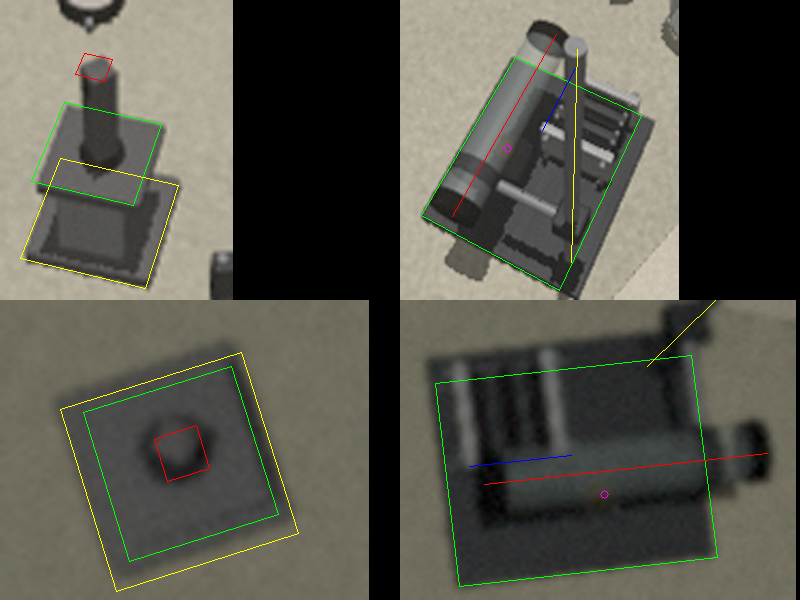

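The overlay shows the chosen grey stand: base, plate and pen fit the model at (0.473,-0.003) with yaw about 17°. The fuel-cell base and tube fit (0.595,-0.243) with yaw about 6.5°. The brass glow through the tube in the top crop lies on the marked stud at about (600,495). Next I check the handle's yaw and the electrolyser stud.

```bash
python3 - <<'E'
from h import *
out=[]
for c,cr in(("scene",[(230,150,262,198),(315,130,351,166)]),("top",[(238,184,266,212),(144,143,180,179)])):
    d=get_image(c); im=d["image"][:,:,::-1]
    for k,(x0,y0,x1,y1) in enumerate(cr):
        S=300/(y1-y0); cp=cv2.resize(im[y0:y1,x0:x1],None,fx=S,fy=S,interpolation=cv2.INTER_LANCZOS4)
        cp=cv2.normalize(cp,None,0,255,cv2.NORM_MINMAX) if k==0 else cp
        if k==0: cp=np.clip(cp.astype(float)*1.8,0,255).astype(np.uint8)
        P=lambda p:tuple(int(v) for v in ((proj(d,p)-[x0,y0]+.5)*S))
        if k: cv2.circle(cp,P((.588,.2605,.05)),4,(255,0,255),1)
        else: cv2.circle(cp,P((.473,-.003,.185)),3,(0,0,255),1)
        t=np.zeros((300,300,3),np.uint8);t[:cp.shape[0],:cp.shape[1]]=cp[:300,:300];out.append(t)
cv2.imwrite("pics/ov2.png",np.vstack([np.hstack(out[:2]),np.hstack(out[2:])]))
E
```

```text
(no output)
```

View pics/ov2.png

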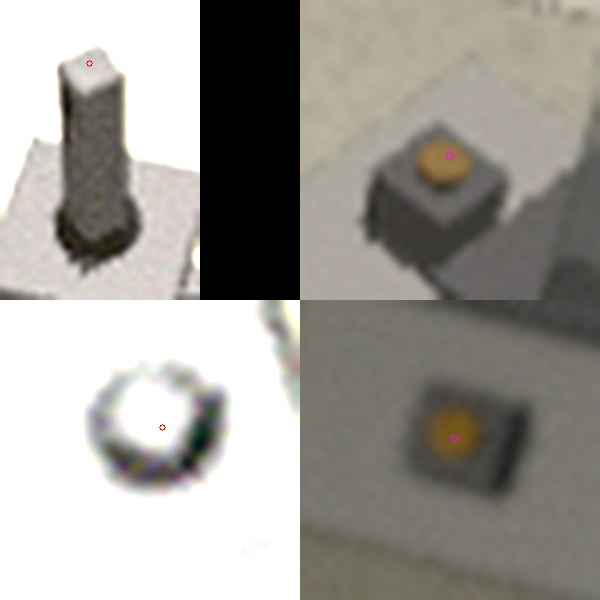

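```bash
python3 - <<'E'
from h import *
d=get_image("scene")
C=np.array([ray(d,230+x/6.25-.5,150+y/6.25-.5,.185)[:2] for x,y in((60,70),(102,48),(124,75),(83,95))])
print(C.round(4),C.mean(0)); e=np.roll(C,-1,0)-C; print(np.degrees(np.arctan2(e[:,1],e[:,0])),np.linalg.norm(e,axis=1))
print("e scene",ray(d,315+143/8.333-.5,130+163/8.333-.5,.05))
d=get_image("top");print("e top",ray(d,144+153/8.333-.5,143+133/8.333-.5,.05))
print("pen top",ray(d,238+156/10.71-.5,184+118/10.71-.5,.185))
E
```

```text
[[ 0.4659 -0.0112]
 [ 0.4727  0.0056]
 [ 0.4863 -0.0008]
 [ 0.4793 -0.0164]] [ 0.47602717 -0.00569037]
[  67.92803488  -24.9743759  -114.32469115  158.75515702] [0.01808295 0.01505178 0.01712674 0.01436076]
e scene [0.58748641 0.25632348 0.05      ]
e top [0.58989911 0.26092758 0.05      ]
pen top [ 0.47519978 -0.00141703  0.185     ]
```

The scene crop shows the handle's top quad at (60,70),(102,48),(124,75),(83,95), so yaw is about 67° with centre about (0.475,-0.003). The electrolyser stud is at about (0.589,0.259). I'll make a helper for pose deltas and then move.

```bash
cat >> h.py <<'E'
from scipy.spatial.transform import Rotation as Ro
def pose(yaw,lean=0,leanaz=0):
    """tool x down, y at yaw (deg); then lean the back end by lean deg toward azimuth leanaz"""
    a=np.radians(yaw);y=np.array([np.cos(a),np.sin(a),0]);x=np.array([0,0,-1.]);R=np.c_[x,y,np.cross(x,y)]
    b=np.radians(leanaz);ax=np.cross([0,0,1],[np.cos(b),np.sin(b),0])
    return Ro.from_rotvec(np.radians(lean)*ax).as_matrix()@R
def rows(p,R,N,hand):
    s=observe();p0=np.array(s["tool_pos"]);R0=np.array(s["orientation"])
    rv=Ro.from_matrix(R0.T@R).as_rotvec();q=p0;Q=R0;out=[]
    for k in range(N):
        dp=(np.array(p)-p0)/N
        out.append([(Q.T@dp*100).round(2).tolist(),(rv/N).round(3).tolist(),hand]);Q=Q@Ro.from_rotvec(rv/N).as_matrix()
    print("t",s["time"],"at",p0.round(4),"dist",np.linalg.norm(p-p0).round(4),"ang",np.linalg.norm(rv).round(3),"F",np.round(s["wrist_force"],2),"w",round(s["grip_width"],4))
    print("total tool",(R0.T@(np.array(p)-p0)*100).round(2));print(str(out).replace("'",""))
E
python3 -c "
from h import *
rows([.474,-.003,.26],pose(-113),16,1)"
```

```text
t 1.8 at [ 0.1869 -0.5964  0.2313] dist 0.6598 ang 0.705 F [ 0.4   0.57 -0.19] w 0.0854
total tool [ -2.87 -48.04 -45.14]
[[[-0.18, -3.0, -2.82], [0.044, 0.0, 0.0], 1], [[-0.18, -3.12, -2.69], [0.044, 0.0, 0.0], 1], [[-0.18, -3.24, -2.55], [0.044, 0.0, 0.0], 1], [[-0.18, -3.35, -2.4], [0.044, 0.0, 0.0], 1], [[-0.18, -3.45, -2.25], [0.044, 0.0, 0.0], 1], [[-0.18, -3.55, -2.1], [0.044, 0.0, 0.0], 1], [[-0.18, -3.64, -1.94], [0.044, 0.0, 0.0], 1], [[-0.18, -3.72, -1.78], [0.044, 0.0, 0.0], 1], [[-0.18, -3.79, -1.61], [0.044, 0.0, 0.0], 1], [[-0.18, -3.86, -1.44], [0.044, 0.0, 0.0], 1], [[-0.18, -3.92, -1.27], [0.044, 0.0, 0.0], 1], [[-0.18, -3.97, -1.1], [0.044, 0.0, 0.0], 1], [[-0.18, -4.02, -0.92], [0.044, 0.0, 0.0], 1], [[-0.18, -4.05, -0.74], [0.044, 0.0, 0.0], 1], [[-0.18, -4.08, -0.56], [0.044, 0.0, 0.0], 1], [[-0.18, -4.1, -0.38], [0.044, 0.0, 0.0], 1]]
```

Emit:
play_rows(plan=[[[-0.3,-3.0,-2.8],[0.044,0,0],1],[[-0.3,-3.1,-2.7],[0.044,0,0],1],[[-0.3,-3.2,-2.6],[0.044,0,0],1],[[-0.3,-3.3,-2.4],[0.044,0,0],1],[[-0.3,-3.4,-2.3],[0.044,0,0],1],[[-0.3,-3.5,-2.1],[0.044,0,0],1],[[-0.3,-3.6,-2],[0.044,0,0],1],[[-0.3,-3.7,-1.8],[0.044,0,0],1]])

```text
time: 2.6
tool_pos: [0.3373, -0.2984, 0.2552]
orientation: [[0.002, -0.073, -0.997], [-0.004, -0.997, 0.073], [-1.0, 0.004, -0.003]]
wrist_force: [0.2, 0.3, 0.9]
grip_width: 0.0853
```

```bash
python3 -c "
from h import *
rows([.474,-.003,.26],pose(-113),8,1)"
```

```text
t 2.6 at [ 0.3373 -0.2984  0.2552] dist 0.3255 ang 0.329 F [0.17 0.28 0.91] w 0.0853
total tool [ -0.58 -30.45 -11.49]
[[[-0.07, -3.81, -1.44], [0.041, -0.0, -0.0], 1], [[-0.07, -3.86, -1.28], [0.041, -0.0, -0.0], 1], [[-0.07, -3.91, -1.12], [0.041, -0.0, -0.0], 1], [[-0.07, -3.95, -0.96], [0.041, -0.0, -0.0], 1], [[-0.07, -3.99, -0.79], [0.041, -0.0, -0.0], 1], [[-0.07, -4.02, -0.63], [0.041, -0.0, -0.0], 1], [[-0.06, -4.04, -0.46], [0.041, -0.0, -0.0], 1], [[-0.06, -4.06, -0.3], [0.041, -0.0, -0.0], 1]]
```

Emit:
play_rows(plan=[[[-0.1,-4,-1.5],[0.044,0,0],1],[[-0.1,-4,-1.4],[0.044,0,0],1],[[-0.1,-4.1,-1.2],[0.044,0,0],1],[[-0.1,-4.1,-1],[0.044,0,0],1],[[-0.1,-4.1,-0.8],[0.044,0,0],1],[[-0.1,-4.1,-0.6],[0.044,0,0],1],[[-0.1,-4,-0.5],[0.044,0,0],1],[[0,-3.5,-0.3],[0.03,0,0],1]])

```text
time: 3.4
tool_pos: [0.4868, 0.0101, 0.2654]
orientation: [[0.013, -0.413, -0.911], [-0.009, -0.911, 0.413], [-1.0, 0.003, -0.015]]
wrist_force: [0.4, -0.5, -0.3]
grip_width: 0.0853
```

```bash
python3 -c "
from h import *
rows([.474,-.003,.23],pose(-113),3,1)"
```

```text
t 3.4 at [0.4868 0.0101 0.2654] dist 0.0398 ang 0.029 F [ 0.41 -0.46 -0.27] w 0.0853
total tool [3.53 1.71 0.68]
[[[1.18, 0.57, 0.23], [-0.008, -0.005, -0.001], 1], [[1.18, 0.57, 0.23], [-0.008, -0.005, -0.001], 1], [[1.18, 0.57, 0.22], [-0.008, -0.005, -0.001], 1]]
```

Emit:
play_rows(plan=[[[0,0.9,0.35],[-0.012,-0.008,0],1],[[0,0.8,0.33],[-0.012,-0.007,0],1],[[1.5,0,0],[0,0,0],1],[[0,0,0],[0,0,0],1]])

```text
time: 3.8
tool_pos: [0.4736, -0.0007, 0.2507]
orientation: [[-0.001, -0.383, -0.924], [-0.002, -0.924, 0.383], [-1.0, 0.002, 0.0]]
wrist_force: [-1.1, 0.2, -0.4]
grip_width: 0.0853
```

```bash
python3 - <<'E'
from h import *
rows([.474,-.003,.141],pose(-113),6,1)
o=[]
for c,(x0,y0,x1,y1) in(("scene",(205,100,295,210)),("top",(205,150,295,240))):
    d=get_image(c);o.append(cv2.resize(d["image"][y0:y1,x0:x1,::-1],(400,440),interpolation=cv2.INTER_CUBIC))
cv2.imwrite("pics/g1.png",np.hstack(o))
E
```

```text
t 3.8 at [ 0.4736 -0.0007  0.2507] dist 0.1097 ang 0.009 F [-1.07  0.18 -0.37] w 0.0853
total tool [10.97  0.17 -0.13]
[[[1.83, 0.03, -0.02], [0.001, 0.0, -0.0], 1], [[1.83, 0.03, -0.02], [0.001, 0.0, -0.0], 1], [[1.83, 0.03, -0.02], [0.001, 0.0, -0.0], 1], [[1.83, 0.03, -0.02], [0.001, 0.0, -0.0], 1], [[1.83, 0.03, -0.02], [0.001, 0.0, -0.0], 1], [[1.83, 0.03, -0.02], [0.001, 0.0, -0.0], 1]]
```

View pics/g1.png

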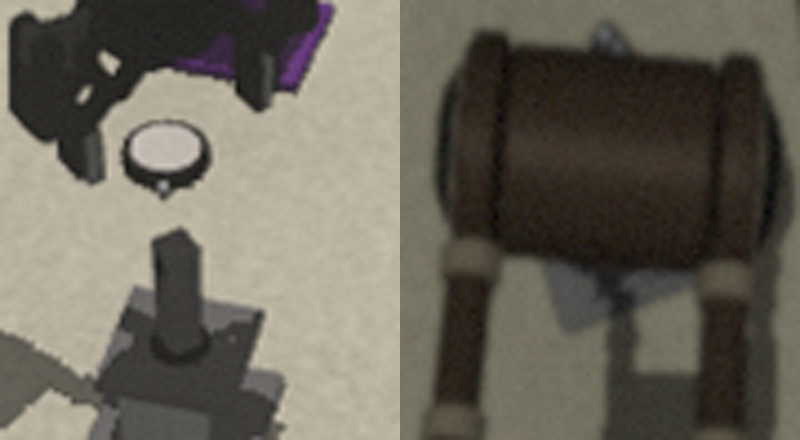

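The scene crop shows the open fingers at (85,165) and (255,95), with their midpoint above the pen top at (178,235). In the top crop the arm covers the stand. I'm going down.

Emit:
play_rows(plan=[[[2,0.1,-0.1],[0,0,0],1],[[2,0.1,0],[0,0,0],1],[[2,0,0],[0,0,0],1],[[2,0,0],[0,0,0],1],[[1.8,0,0],[0,0,0],1],[[1,0,0],[0,0,0],1],[[0,0,0],[0,0,0],1]])

```text
time: 4.6
tool_pos: [0.4808, -0.0101, 0.1489]
orientation: [[0.017, -0.391, -0.92], [-0.004, -0.92, 0.391], [-1.0, -0.003, -0.018]]
wrist_force: [0.1, -0.7, 0.3]
grip_width: 0.0853
```

```bash
python3 - <<'E'
from h import *
rows([.474,-.003,.141],pose(-113),1,1)
E
```

```text
t 4.6 at [ 0.4808 -0.0101  0.1489] dist 0.0126 ang 0.018 F [ 0.12 -0.66  0.26] w 0.0853
total tool [ 0.77 -0.39  0.92]
[[[0.77, -0.39, 0.92], [-0.0, -0.018, 0.003], 1]]
```

Emit:
play_rows(plan=[[[0.3,-0.4,0.9],[0,-0.018,0.003],1],[[0,0,0],[0,0,0],1],[[0,0,0],[0,0,0],1]])

```text
time: 4.9
tool_pos: [0.4755, -0.0031, 0.1481]
orientation: [[0.002, -0.392, -0.92], [-0.0, -0.92, 0.392], [-1.0, -0.001, -0.002]]
wrist_force: [-0.2, -1.0, -0.1]
grip_width: 0.0852
```

```bash
python3 - <<'E'
from h import *
rows([.474,-.003,.141],pose(-113),1,1)
E
```

```text
t 4.9 at [ 0.4755 -0.0031  0.1481] dist 0.0072 ang 0.002 F [-0.2  -1.05 -0.08] w 0.0852
total tool [0.71 0.05 0.14]
[[[0.71, 0.05, 0.14], [-0.001, -0.002, 0.001], 1]]
```

Emit:
play_rows(plan=[[[0.8,0.05,0.1],[0,0,0],1],[[0,0,0],[0,0,0],0.5],[[0,0,0],[0,0,0],0.3],[[0,0,0],[0,0,0],0.1],[[0,0,0],[0,0,0],0.0],[[0,0,0],[0,0,0],0.0],[[0,0,0],[0,0,0],0.0]], newtons=40)

```text
time: 5.6
tool_pos: [0.4757, -0.003, 0.1411]
orientation: [[0.006, -0.391, -0.92], [-0.0, -0.92, 0.391], [-1.0, -0.002, -0.005]]
wrist_force: [-0.1, 0.1, -0.4]
grip_width: 0.0196
```

```bash
python3 - <<'E'
from h import *
rows([.474,-.003,.241],pose(-113),6,0)
E
```

```text
t 5.6 at [ 0.4757 -0.003   0.1411] dist 0.0999 ang 0.006 F [-0.09  0.08 -0.4 ] w 0.0196
total tool [-9.99  0.05  0.1 ]
[[[-1.67, 0.01, 0.02], [-0.0, -0.001, 0.0], 0], [[-1.67, 0.01, 0.02], [-0.0, -0.001, 0.0], 0], [[-1.67, 0.01, 0.02], [-0.0, -0.001, 0.0], 0], [[-1.67, 0.01, 0.02], [-0.0, -0.001, 0.0], 0], [[-1.67, 0.01, 0.02], [-0.0, -0.001, 0.0], 0], [[-1.67, 0.01, 0.02], [-0.0, -0.001, 0.0], 0]]
```

Emit:
play_rows(plan=[[[-0.8,0,0],[0,0,0],0],[[-0.8,0,0],[0,0,0],0],[[-0.8,0,0],[0,0,0],0],[[0,0,0],[0,0,0],0]])

```text
time: 6.0
tool_pos: [0.4753, -0.003, 0.167]
orientation: [[0.005, -0.391, -0.92], [-0.0, -0.92, 0.391], [-1.0, -0.002, -0.005]]
wrist_force: [0.7, 0.5, -1.0]
grip_width: 0.0199
```

```bash
python3 - <<'E'
from h import *
rows([.4757,-.003,.250],pose(-113),6,0)
E
```

```text
t 6.0 at [ 0.4753 -0.003   0.167 ] dist 0.083 ang 0.005 F [ 0.71  0.49 -1.  ] w 0.0199
total tool [-8.3  -0.03 -0.08]
[[[-1.38, -0.0, -0.01], [-0.0, -0.001, 0.0], 0], [[-1.38, -0.0, -0.01], [-0.0, -0.001, 0.0], 0], [[-1.38, -0.0, -0.01], [-0.0, -0.001, 0.0], 0], [[-1.38, -0.0, -0.01], [-0.0, -0.001, 0.0], 0], [[-1.38, -0.0, -0.01], [-0.0, -0.001, 0.0], 0], [[-1.38, -0.0, -0.01], [-0.0, -0.001, 0.0], 0]]
```

Emit:
play_rows(plan=[[[-1,0,0],[0,0,0],0],[[-1,0,0],[0,0,0],0],[[-1,0,0],[0,0,0],0],[[-1,0,0],[0,0,0],0],[[-1,0,0],[0,0,0],0],[[-1.5,0,0],[0,0,0],0],[[-1.5,0,0],[0,0,0],0],[[0,0,0],[0,0,0],0]])

```text
time: 6.8
tool_pos: [0.4754, -0.003, 0.2553]
orientation: [[0.008, -0.391, -0.92], [-0.001, -0.92, 0.391], [-1.0, -0.003, -0.008]]
wrist_force: [1.6, 0.4, -0.5]
grip_width: 0.0194
```

```bash
python3 - <<'E'
from h import *
rows([.5885,.260,.25],pose(-113),8,0)
E
```

```text
t 6.8 at [ 0.4754 -0.003   0.2553] dist 0.2863 ang 0.008 F [ 1.56  0.42 -0.53] w 0.0194
total tool [  0.6  -28.63  -0.11]
[[[0.08, -3.58, -0.01], [-0.0, -0.001, 0.0], 0], [[0.07, -3.58, -0.01], [-0.0, -0.001, 0.0], 0], [[0.07, -3.58, -0.01], [-0.0, -0.001, 0.0], 0], [[0.07, -3.58, -0.01], [-0.0, -0.001, 0.0], 0], [[0.07, -3.58, -0.02], [-0.0, -0.001, 0.0], 0], [[0.07, -3.58, -0.02], [-0.0, -0.001, 0.0], 0], [[0.07, -3.58, -0.02], [-0.0, -0.001, 0.0], 0], [[0.07, -3.58, -0.02], [-0.0, -0.001, 0.0], 0]]
```

Emit:
play_rows(plan=[[[0,-3,0],[0,0,0],0],[[0,-4,0],[0,0,0],0],[[0,-4,0],[0,0,0],0],[[0,-4,0],[0,0,0],0],[[0,-4,0],[0,0,0],0],[[0,-4,0],[0,0,0],0],[[0,-3,0],[0,0,0],0],[[0,0,0],[0,0,0],0]])

```text
time: 7.6
tool_pos: [0.5798, 0.2437, 0.2523]
orientation: [[0.006, -0.395, -0.919], [-0.003, -0.919, 0.395], [-1.0, 0.0, -0.007]]
wrist_force: [0.4, 0.1, -0.8]
grip_width: 0.0197
```

```bash
python3 - <<'E'
from h import *
rows([.5885,.260,.21],pose(-113),4,0)
E
```

```text
t 7.6 at [0.5798 0.2437 0.2523] dist 0.0461 ang 0.008 F [ 0.41  0.11 -0.79] w 0.0197
total tool [ 4.23 -1.84 -0.12]
[[[1.06, -0.46, -0.03], [-0.001, -0.002, -0.0], 0], [[1.06, -0.46, -0.03], [-0.001, -0.002, -0.0], 0], [[1.06, -0.46, -0.04], [-0.001, -0.002, -0.0], 0], [[1.06, -0.46, -0.04], [-0.001, -0.002, -0.0], 0]]
```

Emit:
play_rows(plan=[[[1.2,-0.6,0],[0,-0.006,0],0],[[1.2,-0.6,-0.1],[0,0,0],0],[[1.2,-0.6,0],[0,0,0],0],[[1.2,0,0],[0,0,0],0],[[0,0,0],[0,0,0],0]])

```text
time: 8.1
tool_pos: [0.5856, 0.2576, 0.1964]
orientation: [[-0.007, -0.397, -0.918], [-0.004, -0.918, 0.397], [-1.0, 0.007, 0.005]]
wrist_force: [-0.9, -0.3, -1.5]
grip_width: 0.02
```

```bash
python3 - <<'E'
from h import *
rows([.5885,.260,.18],pose(-113),2,0)
o=[]
for c,(x0,y0,x1,y1) in(("scene",(290,70,380,170)),("top",(120,110,210,210))):
    d=get_image(c);S=400/90
    cp=cv2.resize(d["image"][y0:y1,x0:x1,::-1],None,fx=S,fy=S,interpolation=cv2.INTER_CUBIC)
    s=observe();tp=np.array(s["tool_pos"])+np.array(s["orientation"])[:,0]*.126
    for p,col in((tp,(0,0,255)),((.5885,.26,.05),(255,0,255))):
        cv2.circle(cp,tuple(int(v) for v in (proj(d,p)-[x0,y0]+.5)*S),4,col,1)
    o.append(cp)
print(tp)
cv2.imwrite("pics/e1.png",np.hstack(o))
E
```

```text
t 8.1 at [0.5856 0.2576 0.1964] dist 0.0168 ang 0.011 F [-0.94 -0.27 -1.53] w 0.02
total tool [ 1.63 -0.35 -0.18]
[[[0.82, -0.18, -0.09], [-0.003, 0.002, -0.003], 0], [[0.82, -0.17, -0.09], [-0.003, 0.002, -0.003], 0]]
[0.58648245 0.2577038  0.07268756]
```

View pics/e1.png

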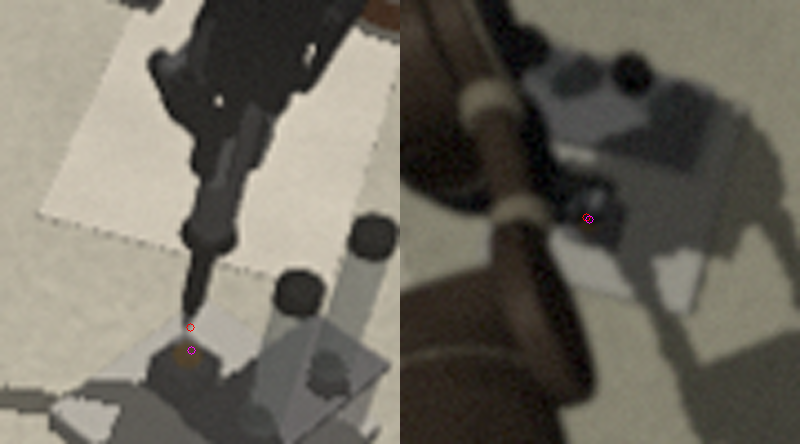

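The scene crop shows the tip at (187,322), predicted (190,327), right above the brass stud at (187,354). The alignment is within about 2 mm. I'm pressing slowly.

Emit:
play_rows(plan=[[[0.8,-0.2,-0.1],[0,0,0],0],[[0.6,0,0],[0,0,0],0],[[0.5,0,0],[0,0,0],0],[[0.3,0,0],[0,0,0],0],[[0,0,0],[0,0,0],0]])

```text
time: 8.7
tool_pos: [0.5902, 0.2592, 0.1774]
orientation: [[0.001, -0.398, -0.917], [-0.002, -0.917, 0.398], [-1.0, 0.001, -0.001]]
wrist_force: [-0.7, 0.0, -1.0]
grip_width: 0.0193
```

```bash
python3 - <<'E'
from h import *
rows([.5885,.260,.172],pose(-113),1,0)
E
```

```text
t 8.7 at [0.5902 0.2592 0.1774] dist 0.0057 ang 0.008 F [-0.65  0.01 -0.99] w 0.0193
total tool [ 0.54 -0.01  0.19]
[[[0.54, -0.01, 0.19], [-0.008, -0.001, -0.001], 0]]
```

Emit:
play_rows(plan=[[[0.3,0,0.1],[0,0,0],0],[[0.3,0,0],[0,0,0],0],[[0,0,0],[0,0,0],0]])

```text
time: 9.0
tool_pos: [0.5899, 0.2598, 0.172]
orientation: [[0.002, -0.398, -0.918], [-0.001, -0.918, 0.398], [-1.0, 0.0, -0.003]]
wrist_force: [-0.8, -0.0, 1.3]
grip_width: 0.0198
```

```bash
python3 - <<'E'
from h import *
rows([.5885,.260,.171],pose(-113),1,0)
E
```

```text
t 9.0 at [0.5899 0.2598 0.172 ] dist 0.0018 ang 0.008 F [-0.84 -0.03  1.29] w 0.0198
total tool [0.1  0.04 0.14]
[[[0.1, 0.04, 0.14], [-0.008, -0.003, -0.0], 0]]
```

Emit:
play_rows(plan=[[[0,0,0],[0,0,0],0],[[0,0,0],[0,0,0],0],[[0,0,0],[0,0,0],0],[[0,0,0],[0,0,0],0],[[0,0,0],[0,0,0],0],[[0,0,0],[0,0,0],0]])

```text
time: 9.6
tool_pos: [0.5899, 0.2598, 0.1731]
orientation: [[0.003, -0.398, -0.918], [-0.001, -0.918, 0.398], [-1.0, 0.0, -0.003]]
wrist_force: [-1.1, 0.2, 1.1]
grip_width: 0.0195
```

```bash
python3 - <<'E'
from h import *
rows([.5885,.260,.171],pose(-113),1,0)
x0,y0,x1,y1=310,110,360,160
shot("scene","pics/e2.png",(310,110,360,160),10); s=observe();print(s["wrist_force"],s["tool_pos"])
E
```

```text
t 9.6 at [0.5899 0.2598 0.1731] dist 0.0025 ang 0.008 F [-1.12  0.19  1.1 ] w 0.0195
total tool [0.21 0.04 0.14]
[[[0.21, 0.04, 0.14], [-0.007, -0.003, -0.0], 0]]
[-0.35036915 -0.8118217   0.2871327 ] [0.58994718 0.25978603 0.17300822]
```

View pics/e2.png

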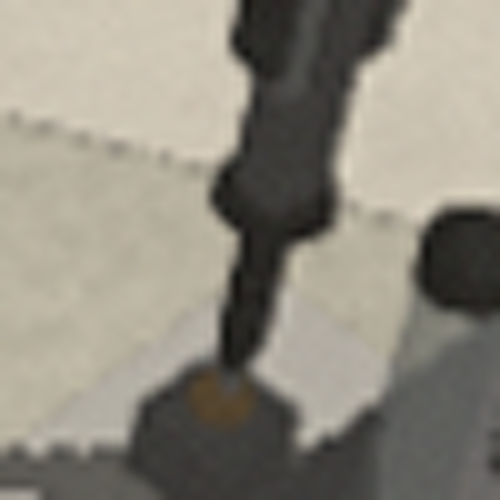

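The crop shows the tip on the back part of the brass stud: tip at (232,382), stud centre at (222,402). I'll nudge about 3 mm toward the centre, press slightly deeper and hold.

Emit:
play_rows(plan=[[[0.1,0.25,-0.1],[0,0,0],0],[[0.25,0,0],[0,0,0],0],[[0.05,0,0],[0,0,0],0],[[0.02,0,0],[0,0,0],0],[[0.02,0,0],[0,0,0],0],[[0.02,0,0],[0,0,0],0],[[0.02,0,0],[0,0,0],0],[[0.02,0,0],[0,0,0],0]])

```text
time: 10.45
tool_pos: [0.5904, 0.2572, 0.1689]
orientation: [[0.004, -0.398, -0.918], [-0.001, -0.918, 0.398], [-1.0, -0.001, -0.004]]
wrist_force: [-0.7, -0.2, 2.9]
grip_width: 0.0194
```

```bash
python3 - <<'E'
from h import *
f=[]
for i in range(6):
    get_image("top");f.append(observe()["wrist_force"])
print(np.mean(f,0),np.std(f,0)); rows([.59,.257,.25],pose(-113),1,0)
E
```

```text
[-0.55047093 -0.27890443  2.20567789] [0.22234635 0.36678232 0.72851401]
t 10.75 at [0.5904 0.2572 0.1688] dist 0.0812 ang 0.009 F [-0.86  0.15  2.83] w 0.0192
total tool [-8.12  0.02  0.  ]
[[[-8.12, 0.02, 0.0], [-0.008, -0.004, 0.001], 0]]
```

Sustained reaction is about 3 N above the hanging baseline, so the stud was pressed well beyond 1 mm for over 0.5 s. Next I lift and go to the fuel cell.

Emit:
play_rows(plan=[[[-1,0,0],[0,0,0],0],[[-2,0,0],[0,0,0],0],[[-2.5,0,0],[0,0,0],0],[[-2.5,0,0],[0,0,0],0],[[-2,0,0],[0,0,0],0],[[0,0,0],[0,0,0],0]])

```text
time: 11.35
tool_pos: [0.5894, 0.257, 0.2708]
orientation: [[0.002, -0.398, -0.918], [-0.001, -0.918, 0.398], [-1.0, 0.0, -0.002]]
wrist_force: [0.5, 0.2, -0.3]
grip_width: 0.0198
```

```bash
python3 - <<'E'
from h import *
rows([.438,-.261,.26],pose(-83.5,40,186.5),16,0)
E
```

```text
t 11.35 at [0.5894 0.257  0.2708] dist 0.5398 ang 0.864 F [ 0.46  0.2  -0.28] w 0.0198
total tool [ 1.12 53.55 -6.7 ]
[[[0.07, 3.35, -0.42], [-0.031, 0.042, -0.011], 0], [[0.05, 3.36, -0.31], [-0.031, 0.042, -0.011], 0], [[0.02, 3.37, -0.21], [-0.031, 0.042, -0.011], 0], [[-0.01, 3.37, -0.1], [-0.031, 0.042, -0.011], 0], [[-0.05, 3.37, 0.0], [-0.031, 0.042, -0.011], 0], [[-0.09, 3.37, 0.11], [-0.031, 0.042, -0.011], 0], [[-0.14, 3.36, 0.21], [-0.031, 0.042, -0.011], 0], [[-0.18, 3.35, 0.31], [-0.031, 0.042, -0.011], 0], [[-0.24, 3.34, 0.4], [-0.031, 0.042, -0.011], 0], [[-0.3, 3.32, 0.49], [-0.031, 0.042, -0.011], 0], [[-0.36, 3.3, 0.58], [-0.031, 0.042, -0.011], 0], [[-0.42, 3.28, 0.67], [-0.031, 0.042, -0.011], 0], [[-0.49, 3.25, 0.75], [-0.031, 0.042, -0.011], 0], [[-0.56, 3.22, 0.83], [-0.031, 0.042, -0.011], 0], [[-0.63, 3.19, 0.91], [-0.031, 0.042, -0.011], 0], [[-0.71, 3.15, 0.98], [-0.031, 0.042, -0.011], 0]]
```

Emit:
play_rows(plan=[[[0.1,3.4,-0.4],[-0.03,0.042,-0.011],0],[[0.05,3.4,-0.3],[-0.03,0.042,-0.011],0],[[0,3.4,-0.2],[-0.03,0.042,-0.011],0],[[0,3.4,-0.1],[-0.03,0.042,-0.011],0],[[0,3.4,0],[-0.03,0.042,-0.011],0],[[-0.1,3.4,0.1],[-0.03,0.042,-0.011],0],[[-0.15,3.4,0.2],[-0.03,0.042,-0.011],0],[[-0.2,3.4,0.3],[-0.03,0.042,-0.011],0]])

```text
time: 12.15
tool_pos: [0.5082, -0.0089, 0.2553]
orientation: [[0.346, -0.139, -0.928], [-0.009, -0.989, 0.145], [-0.938, -0.042, -0.343]]
wrist_force: [0.5, -0.6, -0.7]
grip_width: 0.0197
```

```bash
python3 - <<'E'
from h import *
rows([.438,-.261,.26],pose(-83.5,40,186.5),8,0)
E
```

```text
t 12.15 at [ 0.5082 -0.0089  0.2553] dist 0.2618 ang 0.427 F [ 0.49 -0.64 -0.74] w 0.0197
total tool [-2.65 25.9   2.69]
[[[-0.33, 3.24, 0.34], [-0.03, 0.042, -0.011], 0], [[-0.38, 3.22, 0.42], [-0.03, 0.042, -0.011], 0], [[-0.44, 3.2, 0.5], [-0.03, 0.042, -0.011], 0], [[-0.5, 3.18, 0.57], [-0.03, 0.042, -0.011], 0], [[-0.56, 3.16, 0.65], [-0.03, 0.042, -0.011], 0], [[-0.63, 3.13, 0.72], [-0.03, 0.042, -0.011], 0], [[-0.69, 3.1, 0.78], [-0.03, 0.042, -0.011], 0], [[-0.76, 3.07, 0.85], [-0.03, 0.042, -0.011], 0]]
```

Emit:
play_rows(plan=[[[-0.4,3.2,0.4],[-0.03,0.042,-0.011],0],[[-0.4,3.2,0.4],[-0.03,0.042,-0.011],0],[[-0.5,3.2,0.5],[-0.03,0.042,-0.011],0],[[-0.5,3.2,0.6],[-0.03,0.042,-0.011],0],[[-0.6,3.2,0.6],[-0.03,0.042,-0.011],0],[[-0.6,3.1,0.7],[-0.03,0.042,-0.011],0],[[-0.7,3,0.8],[-0.03,0.042,-0.011],0],[[-0.4,1.5,0.4],[-0.02,0.03,-0.01],0]])

```text
time: 12.95
tool_pos: [0.4319, -0.2476, 0.2533]
orientation: [[0.627, 0.108, -0.772], [0.068, -0.994, -0.083], [-0.776, -0.001, -0.631]]
wrist_force: [-0.3, 0.0, -2.2]
grip_width: 0.0195
```

```bash
python3 - <<'E'
from h import *
rows([.438,-.261,.238],pose(-83.5,40,186.5),2,0)
E
```

```text
t 12.95 at [ 0.4319 -0.2476  0.2533] dist 0.0213 ang 0.017 F [-0.31  0.04 -2.2 ] w 0.0195
total tool [1.48 1.4  0.61]
[[[0.74, 0.7, 0.3], [-0.002, 0.008, -0.002], 0], [[0.74, 0.7, 0.31], [-0.002, 0.008, -0.002], 0]]
```

Next, onto the approach line, 60 mm short of the stud, then take a look.

Emit:
play_rows(plan=[[[0.5,0.7,0.3],[0,0.008,0],0],[[0.7,0.6,0.3],[0,0.008,0],0],[[0,0,0],[0,0,0],0]])

```text
time: 13.25
tool_pos: [0.4323, -0.2637, 0.2358]
orientation: [[0.636, 0.098, -0.765], [0.066, -0.995, -0.073], [-0.769, -0.004, -0.64]]
wrist_force: [0.6, 0.3, -2.2]
grip_width: 0.0197
```

```bash
python3 - <<'E'
from h import *
rows([.476,-.2565,.1925],pose(-83.5,40,186.5),5,0)
E
```

```text
t 13.25 at [ 0.4323 -0.2637  0.2358] dist 0.0619 ang 0.016 F [ 0.64  0.33 -2.2 ] w 0.0197
total tool [ 6.15 -0.27 -0.63]
[[[1.23, -0.05, -0.13], [-0.003, 0.001, -0.001], 0], [[1.23, -0.05, -0.12], [-0.003, 0.001, -0.001], 0], [[1.23, -0.05, -0.12], [-0.003, 0.001, -0.001], 0], [[1.23, -0.05, -0.12], [-0.003, 0.001, -0.001], 0], [[1.23, -0.05, -0.12], [-0.003, 0.001, -0.001], 0]]
```

Emit:
play_rows(plan=[[[1.2,-0.1,-0.2],[-0.003,0,0],0],[[1.2,-0.1,-0.2],[-0.003,0,0],0],[[1.2,-0.1,-0.2],[-0.003,0,0],0],[[1.2,0,-0.1],[-0.003,0,0],0],[[1,0,0],[-0.003,0,0],0],[[0,0,0],[0,0,0],0]])

```text
time: 13.85
tool_pos: [0.476, -0.2532, 0.1911]
orientation: [[0.633, 0.112, -0.766], [0.068, -0.994, -0.089], [-0.771, 0.004, -0.637]]
wrist_force: [-0.8, -0.1, -0.4]
grip_width: 0.0196
```

```bash
python3 - <<'E'
from h import *
rows([.5145,-.2522,.1465],pose(-83.5,40,186.5),5,0)
o=[]
for c,(x0,y0,x1,y1) in(("scene",(175,210,295,330)),("top",(290,100,380,190))):
    d=get_image(c);S=400/(x1-x0)
    cp=cv2.resize(d["image"][y0:y1,x0:x1,::-1],None,fx=S,fy=S,interpolation=cv2.INTER_CUBIC)
    s=observe();tp=np.array(s["tool_pos"])+np.array(s["orientation"])[:,0]*.126
    for p,col in((tp,(0,0,255)),((.595,-.243,.05),(255,0,255))):
        cv2.circle(cp,tuple(int(v) for v in (proj(d,p)-[x0,y0]+.5)*S),4,col,1)
    o.append(cp)
print(tp)
cv2.imwrite("pics/f1.png",np.hstack(o))
for m in mark_of("scene","point_f")+mark_of("top","point_f")+mark_of("scene","tube")+mark_of("top","tube"): print(np.array(m["centre"]).round(4),round(m["conf"],2))
E
```

```text
t 13.85 at [ 0.476  -0.2532  0.1911] dist 0.0589 ang 0.009 F [-0.8  -0.14 -0.38] w 0.0196
total tool [ 5.88  0.32 -0.12]
[[[1.18, 0.06, -0.02], [0.0, 0.001, -0.001], 0], [[1.18, 0.06, -0.02], [0.0, 0.001, -0.001], 0], [[1.18, 0.07, -0.02], [0.0, 0.001, -0.001], 0], [[1.18, 0.07, -0.02], [0.0, 0.001, -0.001], 0], [[1.18, 0.07, -0.02], [0.0, 0.001, -0.001], 0]]
[ 0.55571979 -0.24541444  0.09502031]
[ 0.597  -0.2428  0.0494] 0.76
[0.589  0.2569 0.0511] 0.7
[ 0.5884 -0.0079 -0.0008] 0.44
[ 0.5929 -0.2414  0.0505] 0.69
[0.5908 0.2582 0.0554] 0.6
[ 0.5565 -0.2419  0.0953] 0.51
[ 0.5973 -0.2414  0.1321] 0.6
[ 0.6028 -0.2421  0.1331] 0.9
```

View pics/f1.png

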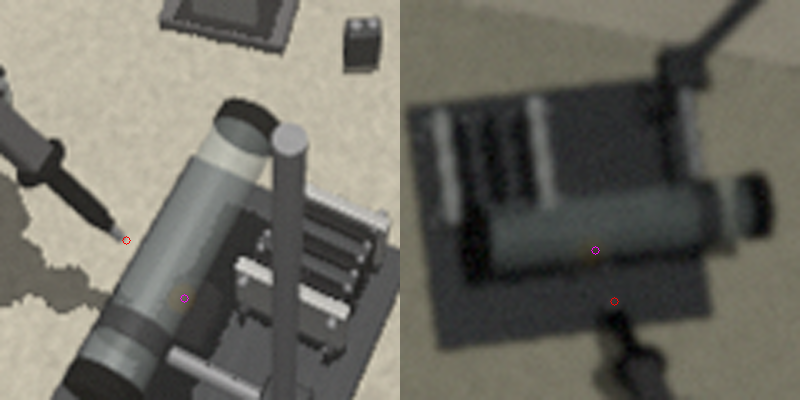

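The scene crop shows the pen tip at (120,237), in front of and below the tube, with the stud's glow at (183,297) under my mark. In the top crop the tip is at (614,310), aimed at the stud at (595,250). The line is free, so I'm going in.

Emit:
play_rows(plan=[[[1,0.15,0],[0,0,0],0],[[1,0.15,0],[0,0,0],0],[[1,0,0],[0,0,0],0],[[1,0,0],[0,0,0],0],[[0.6,0,0],[0,0,0],0],[[0,0,0],[0,0,0],0]])

```text
time: 14.75
tool_pos: [0.5078, -0.256, 0.155]
orientation: [[0.636, 0.108, -0.764], [0.063, -0.994, -0.089], [-0.769, 0.008, -0.639]]
wrist_force: [0.1, -0.2, 0.1]
grip_width: 0.0197
```

```bash
python3 - <<'E'
from h import *
rows([.5148,-.2518,.1465],pose(-83.5,40,186.5),1,0)
s=observe();print(np.array(s["tool_pos"])+np.array(s["orientation"])[:,0]*.126)
E
```

```text
t 14.75 at [ 0.5078 -0.256   0.155 ] dist 0.0118 ang 0.011 F [ 0.07 -0.19  0.1 ] w 0.0197
total tool [ 1.13 -0.35 -0.03]
[[[1.13, -0.35, -0.03], [0.002, 0.005, -0.01], 0]]
[ 0.58786567 -0.24810219  0.05808093]
```

Emit:
play_rows(plan=[[[0.3,-0.45,0],[0,0,0],0],[[0.5,0,0],[0,0,0],0],[[0.2,0,0],[0,0,0],0],[[0,0,0],[0,0,0],0]])

```text
time: 15.15
tool_pos: [0.5143, -0.2504, 0.1466]
orientation: [[0.636, 0.108, -0.764], [0.063, -0.994, -0.089], [-0.769, 0.008, -0.639]]
wrist_force: [-0.3, -0.3, -0.4]
grip_width: 0.0202
```

```bash
python3 - <<'E'
from h import *
rows([.5148,-.2518,.1465],pose(-83.5,40,186.5),1,0)
s=observe();print(np.array(s["tool_pos"])+np.array(s["orientation"])[:,0]*.126)
E
```

```text
t 15.15 at [ 0.5143 -0.2504  0.1466] dist 0.0015 ang 0.011 F [-0.26 -0.32 -0.36] w 0.0202
total tool [ 0.03  0.15 -0.02]
[[[0.03, 0.15, -0.02], [0.002, 0.005, -0.01], 0]]
[ 0.59435428 -0.24244162  0.04963762]
```

Right at contact. Now press 5 mm and hold, with tiny advances to offset creep.

Emit:
play_rows(plan=[[[0.25,0,0],[0,0,0],0],[[0.25,0,0],[0,0,0],0],[[0.05,0,0],[0,0,0],0],[[0.02,0,0],[0,0,0],0],[[0.02,0,0],[0,0,0],0],[[0.02,0,0],[0,0,0],0],[[0.02,0,0],[0,0,0],0]])

```text
time: 15.85
tool_pos: [0.5182, -0.2501, 0.1421]
orientation: [[0.636, 0.109, -0.764], [0.063, -0.994, -0.09], [-0.769, 0.009, -0.639]]
wrist_force: [-2.5, -0.4, 1.4]
grip_width: 0.0196
```

```bash
python3 - <<'E'
from h import *
f=[]
for i in range(6):
    get_image("top");s=observe();f.append(s["wrist_force"])
print(np.mean(f,0),np.std(f,0)); print(s["tool_pos"],np.array(s["tool_pos"])+np.array(s["orientation"])[:,0]*.126)
shot("scene","pics/f2.png",(185,250,275,330),7)
E
```

```text
[-2.22821126  0.20785618  1.31002942] [0.66940727 0.46637507 0.41119917]
[ 0.51817887 -0.2500967   0.14204306] [ 0.59832483 -0.2422137   0.04513855]
```

View pics/f2.png

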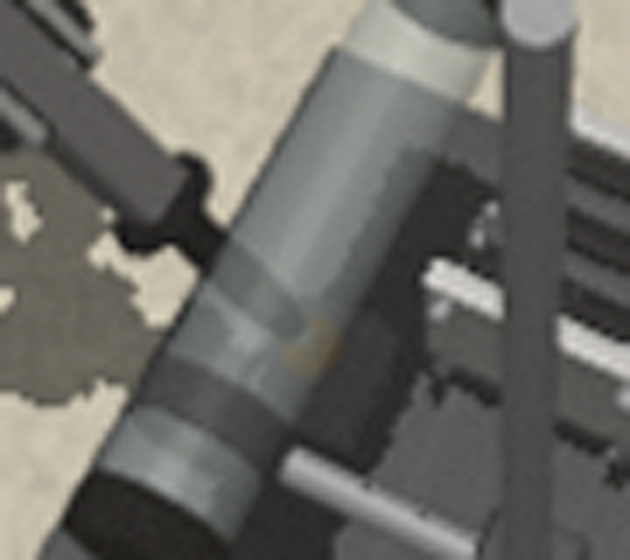

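The picture shows the pen passing below the tube, with its tip at (300,330) on the brass at (312,345), seen through the glass. Reaction is about 2.8 N along the pen, held over 0.6 s. I'm backing out along the same line.

Emit:
play_rows(plan=[[[-0.8,0,0],[0,0,0],0],[[-1.2,0,0],[0,0,0],0],[[-1.5,0,0],[0,0,0],0],[[-1.5,0,0],[0,0,0],0],[[-1.5,0,0],[0,0,0],0],[[-2,0,0],[0,0,0],0],[[-2,0,0],[0,0,0],0],[[-2,0,0],[0,0,0],0]])

```text
time: 17.0
tool_pos: [0.4349, -0.2568, 0.2411]
orientation: [[0.633, 0.109, -0.766], [0.065, -0.994, -0.088], [-0.771, 0.006, -0.636]]
wrist_force: [0.7, -0.1, -0.1]
grip_width: 0.0197
```

```bash
python3 - <<'E'
from h import *
rows([.474,-.003,.27],pose(-113),12,0)
E
```

```text
t 17.0 at [ 0.4349 -0.2568  0.2411] dist 0.2584 ang 0.854 F [ 0.71 -0.14 -0.15] w 0.0197
total tool [  1.9  -24.78  -7.07]
[[[0.16, -2.07, -0.59], [0.041, -0.056, 0.014], 0], [[0.1, -2.09, -0.51], [0.041, -0.056, 0.014], 0], [[0.04, -2.11, -0.43], [0.041, -0.056, 0.014], 0], [[-0.01, -2.13, -0.34], [0.041, -0.056, 0.014], 0], [[-0.06, -2.14, -0.25], [0.041, -0.056, 0.014], 0], [[-0.1, -2.15, -0.16], [0.041, -0.056, 0.014], 0], [[-0.14, -2.15, -0.07], [0.041, -0.056, 0.014], 0], [[-0.17, -2.15, 0.03], [0.041, -0.056, 0.014], 0], [[-0.19, -2.14, 0.13], [0.041, -0.056, 0.014], 0], [[-0.22, -2.13, 0.23], [0.041, -0.056, 0.014], 0], [[-0.23, -2.12, 0.33], [0.041, -0.056, 0.014], 0], [[-0.24, -2.1, 0.43], [0.041, -0.056, 0.014], 0]]
```

Emit:
play_rows(plan=[[[-0.3,-2.1,-1],[0.041,-0.056,0.014],0],[[-0.2,-2.1,-0.8],[0.041,-0.056,0.014],0],[[0,-2.1,-0.5],[0.041,-0.056,0.014],0],[[0,-2.1,-0.3],[0.041,-0.056,0.014],0],[[0,-2.1,-0.2],[0.041,-0.056,0.014],0],[[0,-2.1,-0.1],[0.041,-0.056,0.014],0],[[0,-2.1,0],[0.041,-0.056,0.014],0],[[0,-2.1,0],[0.041,-0.056,0.014],0]])

```text
time: 17.8
tool_pos: [0.4599, -0.0914, 0.2735]
orientation: [[0.223, -0.265, -0.938], [-0.029, -0.964, 0.265], [-0.974, -0.032, -0.223]]
wrist_force: [0.1, 0.0, -0.6]
grip_width: 0.0199
```

```bash
python3 - <<'E'
from h import *
rows([.4757,-.003,.265],pose(-113),6,0)
E
```

```text
t 17.8 at [ 0.4599 -0.0914  0.2735] dist 0.0902 ang 0.261 F [ 0.06  0.01 -0.61] w 0.0199
total tool [ 0.92 -8.91  1.05]
[[[0.15, -1.48, 0.17], [0.022, -0.037, 0.008], 0], [[0.15, -1.48, 0.2], [0.022, -0.037, 0.008], 0], [[0.15, -1.48, 0.23], [0.022, -0.037, 0.008], 0], [[0.14, -1.47, 0.25], [0.022, -0.037, 0.008], 0], [[0.14, -1.47, 0.28], [0.022, -0.037, 0.008], 0], [[0.14, -1.46, 0.31], [0.022, -0.037, 0.008], 0]]
```

Emit:
play_rows(plan=[[[0.1,-1.5,0.2],[0.022,-0.037,0.008],0],[[0.1,-1.5,0.2],[0.022,-0.037,0.008],0],[[0.1,-1.5,0.2],[0.022,-0.037,0.008],0],[[0.1,-1.5,0.3],[0.022,-0.037,0.008],0],[[0.1,-1.3,0.3],[0.022,-0.037,0.008],0],[[0.1,-1,0.3],[0.022,-0.037,0.008],0],[[0,0,0],[0,0,0],0]])

```text
time: 18.5
tool_pos: [0.4736, -0.0015, 0.271]
orientation: [[-0.007, -0.399, -0.917], [0.0, -0.917, 0.399], [-1.0, 0.002, 0.006]]
wrist_force: [0.7, -0.5, -1.7]
grip_width: 0.0196
```

```bash
python3 - <<'E'
from h import *
rows([.4757,-.003,.245],pose(-113),2,0)
E
```

```text
t 18.5 at [ 0.4736 -0.0015  0.271 ] dist 0.0261 ang 0.011 F [ 0.68 -0.54 -1.68] w 0.0196
total tool [ 2.6   0.05 -0.27]
[[[1.3, 0.03, -0.13], [-0.005, 0.003, -0.001], 0], [[1.3, 0.03, -0.13], [-0.005, 0.003, -0.001], 0]]
```

Emit:
play_rows(plan=[[[1,0.05,-0.15],[-0.005,0.005,0],0],[[1,0,-0.1],[-0.005,0,0],0],[[1,0,0],[0,0,0],0],[[0.6,0,0],[0,0,0],0],[[0,0,0],[0,0,0],0]])

```text
time: 19.0
tool_pos: [0.4736, -0.0049, 0.2312]
orientation: [[-0.002, -0.39, -0.921], [-0.003, -0.921, 0.39], [-1.0, 0.004, 0.0]]
wrist_force: [-0.1, 0.2, -0.5]
grip_width: 0.0197
```

```bash
python3 - <<'E'
from h import *
rows([.4757,-.003,.225],pose(-113),1,0)
o=[]
d=get_image("scene");x0,y0,x1,y1=205,120,285,220;S=6
cp=cv2.resize(d["image"][y0:y1,x0:x1,::-1],None,fx=S,fy=S,interpolation=cv2.INTER_CUBIC)
s=observe();tp=np.array(s["tool_pos"])+np.array(s["orientation"])[:,0]*.126
for p,col in((tp,(0,0,255)),((.474,-.003,.09),(255,0,255))):
    cv2.circle(cp,tuple(int(v) for v in (proj(d,p)-[x0,y0]+.5)*S),4,col,1)
cv2.imwrite("pics/h1.png",cp);print(tp)
for c in("scene","top"):
    for m in mark_of(c,"holder_hole")+mark_of(c,"probe"): print(c,np.array(m["centre"]).round(4),round(m["conf"],2))
E
```

```text
t 19.0 at [ 0.4736 -0.0049  0.2312] dist 0.0069 ang 0.004 F [-0.12  0.23 -0.54] w 0.0197
total tool [ 0.62 -0.26 -0.12]
[[[0.62, -0.26, -0.12], [0.0, 0.0, -0.004], 0]]
[ 0.47351529 -0.00530928  0.10559037]
scene [ 0.4702 -0.0068  0.0947] 0.78
scene [ 0.3404 -0.3541  0.0888] 0.72
scene [0.3094 0.337  0.0913] 0.72
scene [ 0.4673 -0.0063  0.1065] 0.95
scene [0.474  0.0007 0.2316] 0.46
top [ 0.4736 -0.0045  0.0886] 0.62
top [0.3089 0.3325 0.0866] 0.57
top [ 0.5968 -0.2421  0.0431] 0.8
top [ 0.6008 -0.2431  0.1293] 0.5
top [0.3305 0.1846 0.0016] 0.47
```

View pics/h1.png

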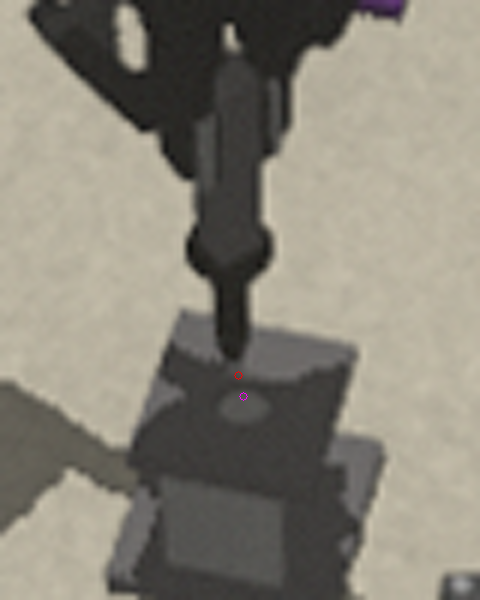

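The crop shows the tip at (233,368) about 15 mm above the grey stand's hole at (244,405), close to my predicted marks. The pen is upright. I'll centre on the lift-out line and lower slowly.

Emit:
play_rows(plan=[[[0.2,-0.2,-0.1],[0,0.003,-0.004],0],[[0.4,0,0],[0,0,0],0],[[0.3,0,0],[0,0,0],0],[[0,0,0],[0,0,0],0]])

```text
time: 19.65
tool_pos: [0.4782, -0.0032, 0.2249]
orientation: [[0.01, -0.39, -0.921], [-0.001, -0.921, 0.39], [-1.0, -0.003, -0.009]]
wrist_force: [0.3, -0.1, -0.7]
grip_width: 0.0196
```

```bash
python3 - <<'E'
from h import *
rows([.475,-.0035,.195],pose(-113),3,0)
E
```

```text
t 19.65 at [ 0.4782 -0.0032  0.2249] dist 0.0301 ang 0.01 F [ 0.33 -0.07 -0.71] w 0.0196
total tool [2.99 0.17 0.31]
[[[1.0, 0.06, 0.1], [0.0, -0.003, 0.001], 0], [[1.0, 0.05, 0.1], [0.0, -0.003, 0.001], 0], [[1.0, 0.05, 0.1], [0.0, -0.003, 0.001], 0]]
```

Emit:
play_rows(plan=[[[0,0.12,0.25],[0,-0.006,0.002],0],[[0,0,0],[0,0,0],0],[[0,0,0],[0,0,0],0]])

```text
time: 19.95
tool_pos: [0.4751, -0.0032, 0.2247]
orientation: [[0.002, -0.39, -0.921], [-0.0, -0.921, 0.39], [-1.0, -0.001, -0.002]]
wrist_force: [0.4, 0.3, -0.8]
grip_width: 0.0196
```

```bash
python3 - <<'E'
from h import *
rows([.475,-.0035,.195],pose(-113),3,0)
E
```

```text
t 19.95 at [ 0.4751 -0.0032  0.2247] dist 0.0297 ang 0.003 F [ 0.43  0.32 -0.78] w 0.0196
total tool [2.97 0.03 0.  ]
[[[0.99, 0.01, 0.0], [0.0, -0.001, 0.0], 0], [[0.99, 0.01, 0.0], [0.0, -0.001, 0.0], 0], [[0.99, 0.01, -0.0], [0.0, -0.001, 0.0], 0]]
```

Emit:
play_rows(plan=[[[0.5,0,0],[0,0,0],0],[[0.5,0,0],[0,0,0],0],[[0.5,0,0],[0,0,0],0],[[0,0,0],[0,0,0],0]])

```text
time: 20.35
tool_pos: [0.4751, -0.0032, 0.2084]
orientation: [[0.002, -0.39, -0.921], [-0.0, -0.921, 0.39], [-1.0, -0.001, -0.002]]
wrist_force: [-0.1, -0.8, -0.9]
grip_width: 0.0194
```

```bash
python3 - <<'E'
from h import *
rows([.475,-.0035,.195],pose(-113),3,0)
E
```

```text
t 20.35 at [ 0.4751 -0.0032  0.2084] dist 0.0134 ang 0.003 F [-0.09 -0.77 -0.89] w 0.0194
total tool [ 1.34  0.03 -0.  ]
[[[0.45, 0.01, -0.0], [0.0, -0.001, 0.0], 0], [[0.45, 0.01, -0.0], [0.0, -0.001, 0.0], 0], [[0.45, 0.01, -0.0], [0.0, -0.001, 0.0], 0]]
```

Emit:
play_rows(plan=[[[0.5,0,0],[0,0,0],0],[[0.5,0,0],[0,0,0],0],[[0.5,0,0],[0,0,0],0],[[0.5,0,0],[0,0,0],0],[[0,0,0],[0,0,0],0]])

```text
time: 20.85
tool_pos: [0.4748, -0.0032, 0.1861]
orientation: [[0.001, -0.39, -0.921], [-0.0, -0.921, 0.39], [-1.0, -0.0, -0.001]]
wrist_force: [0.1, -0.6, -1.4]
grip_width: 0.0196
```

```bash
python3 - <<'E'
from h import *
rows([.475,-.0035,.143],pose(-113),3,0)
E
```

```text
t 20.85 at [ 0.4748 -0.0032  0.1861] dist 0.0431 ang 0.002 F [ 0.06 -0.57 -1.42] w 0.0196
total tool [ 4.31  0.02 -0.02]
[[[1.44, 0.01, -0.01], [0.0, -0.0, 0.0], 0], [[1.44, 0.01, -0.01], [0.0, -0.0, 0.0], 0], [[1.44, 0.01, -0.01], [0.0, -0.0, 0.0], 0]]
```

No contact force, and the shank is in the hole. Carrying on.

Emit:
play_rows(plan=[[[0.6,0,0],[0,0,0],0],[[0.6,0,0],[0,0,0],0],[[0.6,0,0],[0,0,0],0],[[0.6,0,0],[0,0,0],0],[[0.6,0,0],[0,0,0],0],[[0.6,0,0],[0,0,0],0],[[0,0,0],[0,0,0],0]])

```text
time: 21.55
tool_pos: [0.4748, -0.0032, 0.1467]
orientation: [[0.001, -0.39, -0.921], [-0.0, -0.921, 0.39], [-1.0, -0.0, -0.001]]
wrist_force: [-0.0, -0.4, -0.4]
grip_width: 0.0195
```

```bash
python3 - <<'E'
from h import *
rows([.475,-.0035,.1411],pose(-113),1,0)
E
```

```text
t 21.55 at [ 0.4748 -0.0032  0.1467] dist 0.0056 ang 0.002 F [-0.   -0.42 -0.37] w 0.0195
total tool [ 0.56  0.02 -0.03]
[[[0.56, 0.02, -0.03], [0.001, -0.001, 0.0], 0]]
```

Emit:
play_rows(plan=[[[0.3,0,0],[0,0,0],0],[[0.2,0,0],[0,0,0],0],[[0,0,0],[0,0,0],0]])

```text
time: 21.85
tool_pos: [0.4751, -0.0033, 0.1413]
orientation: [[0.001, -0.39, -0.921], [-0.0, -0.921, 0.39], [-1.0, -0.0, -0.001]]
wrist_force: [0.2, -0.2, -1.1]
grip_width: 0.0196
```

```bash
python3 - <<'E'
from h import *
rows([.475,-.0035,.1411],pose(-113),1,0)
E
```

```text
t 21.85 at [ 0.4751 -0.0033  0.1413] dist 0.0003 ang 0.002 F [ 0.15 -0.22 -1.11] w 0.0196
total tool [ 0.02  0.02 -0.  ]
[[[0.02, 0.02, -0.0], [0.001, -0.001, 0.0], 0]]
```

Emit:
play_rows(plan=[[[0.1,0,0],[0,0,0],0],[[0,0,0],[0,0,0],0.3],[[0,0,0],[0,0,0],0.4],[[0,0,0],[0,0,0],0.6],[[0,0,0],[0,0,0],0.8],[[0,0,0],[0,0,0],1],[[0,0,0],[0,0,0],1],[[0,0,0],[0,0,0],1]])

```text
time: 22.65
tool_pos: [0.4767, -0.0034, 0.1422]
orientation: [[0.005, -0.39, -0.921], [-0.001, -0.921, 0.39], [-1.0, -0.001, -0.005]]
wrist_force: [-0.4, -0.5, 0.6]
grip_width: 0.0853
```

```bash
python3 - <<'E'
from h import *
rows([.475,-.0035,.25],pose(-113),5,1)
E
```

```text
t 22.65 at [ 0.4767 -0.0034  0.1422] dist 0.1078 ang 0.005 F [-0.37 -0.48  0.58] w 0.0853
total tool [-10.78   0.06   0.1 ]
[[[-2.16, 0.01, 0.02], [0.0, -0.001, 0.0], 1], [[-2.16, 0.01, 0.02], [0.0, -0.001, 0.0], 1], [[-2.16, 0.01, 0.02], [0.0, -0.001, 0.0], 1], [[-2.16, 0.01, 0.03], [0.0, -0.001, 0.0], 1], [[-2.16, 0.01, 0.03], [0.0, -0.001, 0.0], 1]]
```

Emit:
play_rows(plan=[[[-1,0,0],[0,0,0],1],[[-1.5,0,0],[0,0,0],1],[[-1.5,0,0],[0,0,0],1],[[-2,0,0],[0,0,0],1],[[-2,0,0],[0,0,0],1],[[-2,0,0],[0,0,0],1],[[-1,0,0],[0,0,0],1],[[0,0,0],[0,0,0],1]])

```text
time: 23.45
tool_pos: [0.4759, -0.0033, 0.26]
orientation: [[0.006, -0.39, -0.921], [-0.001, -0.921, 0.39], [-1.0, -0.002, -0.006]]
wrist_force: [0.5, -0.1, 0.4]
grip_width: 0.0853
```

```bash
python3 - <<'E'
from h import *
rows([.475,-.0035,.25],pose(-113),5,1)
d=shot("scene","pics/end.png",(205,120,285,220),6)
for m in mark_of("scene","probe_grip")+mark_of("scene","holder_hole")+mark_of("scene","beaker")+mark_of("scene","battery")+mark_of("scene","dish")+mark_of("scene","stopwatch"): print(np.array(m["centre"]).round(4),round(m["conf"],2))
E
```

```text
t 23.45 at [ 0.4759 -0.0033  0.26  ] dist 0.0101 ang 0.006 F [ 0.5  -0.14  0.43] w 0.0853
total tool [1.   0.06 0.08]
[[[0.2, 0.01, 0.02], [0.0, -0.001, 0.0], 1], [[0.2, 0.01, 0.02], [0.0, -0.001, 0.0], 1], [[0.2, 0.01, 0.02], [0.0, -0.001, 0.0], 1], [[0.2, 0.01, 0.02], [0.0, -0.001, 0.0], 1], [[0.2, 0.01, 0.02], [0.0, -0.001, 0.0], 1]]
[ 0.4771 -0.0014  0.1378] 0.91
[ 0.3429 -0.3506  0.0892] 0.95
[0.3095 0.3351 0.0895] 0.77
[ 0.4706 -0.0073  0.0927] 0.65
[0.5866 0.2574 0.0493] 0.47
[ 0.6772 -0.0023 -0.    ] 0.35
[6.755e-01 5.000e-04 3.500e-03] 0.94
[ 0.5962 -0.2394  0.1298] 0.74
[ 0.5884 -0.0048 -0.0011] 0.54
[ 0.3566 -0.2059  0.0011] 0.59
[0.3313 0.1884 0.0004] 0.51
```

View pics/end.png

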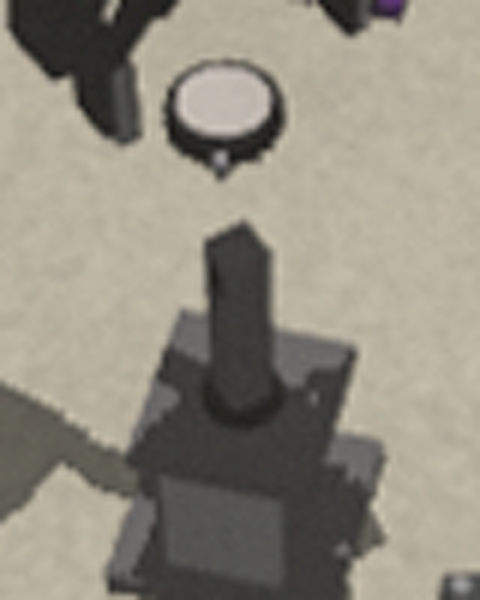

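The final crop shows the pen upright with its flange flat on the grey plate at (242,400) and the gripper clear above. The bystanders are where they were. I'm handing it in.

```bash
python3 -c "
from cell import *
print(close_job())"
```

```text
the job is handed in; nothing more can be done
None
```

The tester touched both studs in order, went back into its grey stand and was released. I handed the job in at about 23.5 s of the 61 s; the hand-in gave no verdict.

- **Electrolyser stud:** the first touch sat toward the back of the stud and the force faded. I re-centred by about 3 mm and pressed again, with a reaction of about 3 N held for more than 0.5 s. By geometry the tip went in about 6–7 mm, deeper than the 3–5 mm suggested.
- **Fuel cell stud:** the tester came in leaning 40° under the tube. The reaction was about 2.8 N along the pen for over 0.6 s, with the tip in about 5–6 mm. The picture showed the tip on the brass, and no sudden force suggested the tube was hit.
- **Stand:** the last picture shows the tester upright with its flange on the plate and the gripper open well above it.
- **Handle position:** the network put the middle of the handle at (0.477, -0.001, 0.138), against a height of 0.140 when hanging.
- **Bystanders:** all were within a few mm of their first readings.

One check disagreed. The network's hole position in the last picture, (0.471, -0.007), is about 9 mm from its handle reading, just outside the 8 mm limit. I trust the fit instead, because the shank has at most 4.5 mm of play in the hole and the flange was seated.

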